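# Lift a frieze tile out of the sprung sizing gauge and hold it level

## Robot

A 6-joint arm with a two-finger parallel gripper is mounted at the origin on the work surface. World frame = base frame: x ahead of the robot, y to its left, z up, the work surface at z = 0. Lengths are in mm, angles in degrees, forces in N, time in s.
With the tool pointing down it reaches from about 250 to 800 mm from the base axis. Payload 8.5 kg.
Tool frame: the origin (TCP) lies midway between the tips of the shut fingers; the grasp point (between the pads) lies tcp_to_grasp behind it (tcp_to_grasp is the distance from the TCP to the grasp point, in mm); z points along the fingers, y is the line along which they close (so a half turn about z gives the same grasp; the last joint's range is limited). The gripper opens to 85 mm and grips with 20 to 120 N. Pads are 22 mm wide; open, the fingers measure 114 mm over their backs; the gripper's body (76 mm by 85 mm) begins 54 mm behind the grasp point. The pads swing forward as they close: fully open they stand 13 mm farther back than shut.
Start: joints at [63.885, 13.648, -0.773, 75.585, 0, 90], TCP at [231.074, 471.364, 231.276] pointing down, gripper open.
Joint ranges: [-152.45, 152.45], [-59.26, 108.67], [-65.41, 83.53], [-104.44, 129.93], [-82.83, 76.93], [-180, 180]. Speed limits (degrees/s): [127.2, 127.2, 159.86, 180, 180, 180].

## Interface

Orientations are given as a 3x3 rotation matrix whose columns are the frame's x, y, z axes.
In Python, from workcell import read_state, capture, camera_model, hand_in, recognise, cut_out, tcp_to_grasp gives the robot as it stands.
- The arm moves only by the shell command python3 -m pendant 'ROWS' [FORCE]. ROWS is JSON, a list of rows, each a list of 7 numbers: the shift along the world's x, y, z in units of 0.5 m (1.0 is 0.5 m), then the turn, a rotation vector about the world's x, y, z in units of 60 degrees (1.0 is 60 degrees), then the opening, from -1 (shut) to 1 (fully open). In form: [[dx, dy, dz, wx, wy, wz, claw], ...]. A call has 1 to 10 rows; each row is the pose to reach, as a shift and turn from the pose commanded when the call began; what a row does not reach only later rows make up. A row lasts 1/8 s, in which the tool goes at most 62.5 mm and 10.7 degrees, less where a joint would pass 70% of its speed; a pose out of reach is approached as far as the arm can. A call with a number of a shift or a turn outside -1 to 1 is refused whole. A call with a gripper value outside its range is refused whole. The fingers move at their own pace and stop on an object; FORCE is the grip in N (left out, the last holds). Time passes only in rows, so rows that repeat a pose let the fingers close. It gives the time, the measured TCP pose, the force, the opening and the grip force at its end, in the units of the state.
- read_state(): the state, without advancing time (a new reading comes with each control period).
- capture(name): name is "scene" or "side" or "wrist"; returns the picture (480x640x3 uint8, red, green, blue); there is no depth.
- camera_model(name): a dict with "camera_matrix" (3x3 intrinsics, pixels), "k1" (the pictures are not rectified: a ray, as slopes to the right and down, at radius r is drawn at 1 + k1 r^2 times it, then the intrinsics apply), "rvec" (rotation vector, rad) and "tvec" (3), from world to camera coordinates, as OpenCV has them; the wrist camera has in their place "T_tool_cam" (4x4, takes a point from camera to tool coordinates, whose origin is the TCP and whose axes are the flange's). Camera axes: x right, y down, z forward; pixel columns grow to the right and rows downward; lengths in mm; the calibration is good to about 2 mm. A picture is of the moment at which its call begins: read the wrist's pose just before it. camera_model takes no time and is no camera call.
- hand_in(): hands the job in; it is judged then, once.
Trained networks look in the newest picture that a camera, given by its name, has taken for a name from the list of things; names that differ only in an ending like _2 or _b are one class to them, and where a whole thing is asked for, a point or a joint stands for the part that bears it (a point fixed in the world has none). Each returns a list of dicts, best first, with "conf" (0 to 1); they miss things now and then, are a little off and sometimes report something else, mostly with a low value. They report only what shows in the picture. A call takes as long as a camera call.
- recognise(camera, label): "point" ([row, column] in pixels, amid what is visible of it).
- cut_out(camera, label): "pixels" (480x640 bool, what is visible of it) and "point" ([row, column] in pixels, amid what is visible of it).
The state is a dict: "time_s": time; "qpos": joint angles; "joint_velocities": joint speeds; "effort": joint torques, N m; "position": TCP position; "tcp_rot": TCP orientation; "contact_force": force on the tool from outside, world axes, zero at the start; "torque": the same for the moment, N m; "width": finger opening in mm; "gripper_force": force on a finger pad.
Only numpy, scipy, OpenCV 4.12 (cv2) and the standard library are available. Lean on these libraries where they do the work, as an engineer would, in place of code of your own. Each camera call takes 0.05 s, during which the arm holds its last target. There are 200 camera calls.

## Task

The clay frieze tile sits in the sprung sizing gauge with a plaster rosette lying loose on it: pull the jaw open by its blue tab until the pointer is at the red clip, and let go of it there (its brake holds it). Then take the tile by its long sides, lift it straight up until it is at least 10 cm clear above the bed it lay on, keeping it level so that the rosette stays on it, and finish while still holding it there, level and still. Leave the other things on the table where they are.

Things in the scene. Friction and masses are not known exactly. Their poses are not given: they have to be found in the camera images.
- gauge: Gauge fixed to the table: aluminium plate 90 mm wide (x), 10 mm thick, y from -240 to +110 mm. Origin on the table under the middle of the grey tile bed (34 mm wide, top at 35 mm; the tile overhangs it 8 mm on both long sides, fingers fit there down to the plate). Fence 46 mm high at its +y end, sliding jaw at its -y end. White scale, ticks every 10 mm, along its +x edge beside the jaw's track.
- jaw: Sliding jaw, axes as the gauge; origin on the table under its blue tab, at gauge y = -140 mm when closed (starts 0-3 mm open). Slides to the gauge's -y, 75 mm at most. A weak spring closes it but a friction brake holds it wherever left: 4-6 N to move out. A grey lip, 44 mm wide, top at 64 mm, hooks 10 mm over the tile's end: the tile cannot rise until the jaw is 13 mm out.
- jaw_tab (a point): Grip point on the jaw's upright blue tab, on its centre line, 70 mm above the table. Tab 12 mm thick along the slide (y), 36 mm wide (x), top at 87 mm; the dark carriage below it tops at 30 mm; 37 mm free between the tab and the grey jaw block.
- pointer (a point): Tip of the thin black pointer that sticks out from the carriage over the white scale, 21 mm above the table; it is in line with the middle of the tab (same y in the gauge's frame), 48 mm towards +x.
- red_clip: Red clip on the outer edge of the white scale, 5 mm wide along the slide, axes as the gauge, origin at its middle on the scale's top (16 mm above the table). It sits 35 to 60 mm out from the pointer's closed place. The pointer is at the clip when both have the same y in the gauge's frame (within 5 mm).
- tile: Terracotta frieze tile 50 x 160 x 20 mm (x, y, z), 210 to 420 g, long axis along its y. Origin at the centre of its underside. It starts on the gauge's bed, underside 35 mm and top 55 mm above the table, with the same axes as the gauge.
- rosette: Round plaster rosette, 35 mm across and 9 mm high (beads to 13 mm), about 30 g, lying loose on the tile's flat top anywhere up to 45 mm from its middle along the tile. Origin at the centre of its underside.
- slip_jar: Loose jar with a white cap, 60 mm across, 70 mm high, on the far side of the table; origin under its centre. Not to be disturbed.
- glaze_jar: Loose jar with a blue cap, 60 mm across, 85 mm high, on the far side of the table; origin under its centre. Not to be disturbed.
- scraper: Loose clay scraper with a wooden handle and a steel blade, 180 mm long, lying on the table right of the gauge; long axis x, origin under its middle. Not to be disturbed.
- wood_rib: Loose wooden rib, a flat piece 110 x 50 x 8 mm, lying on the table left of the gauge; origin under its centre. Not to be disturbed.

How it is judged (in metres and radians):
On the way, in this order (a step that is already met when the one before it is completed fails the run):
1. the jaw stands with its pointer at the red clip (within 5 mm), let go, the tile still on its bed (y of pointer in the frame of red_clip between -0.005 and 0.005 m and contact force between the fingers and jaw below 0.1 N and z of tile in the frame of gauge below 0.04 m), for 0.3 s.
2. the tile is held by the fingers at least 95 mm clear above the bed, level, the rosette on it (z of tile in the frame of gauge above 0.13 m and angle between tile's own z axis and vertical below 0.105 rad and contact force between the fingers and tile above 1 N and contact force between tile and gauge below 0.05 N and z of rosette in the frame of tile between 0.016 and 0.024 m and x of rosette in the frame of tile between -0.025 and 0.025 m and y of rosette in the frame of tile between -0.08 and 0.08 m and linear speed of tile below 0.02 m/s and angular speed of tile below 0.15 rad/s), for 0.5 s.
At the end, for the whole second after the job is handed in: Fingers hold the tile, underside 95 mm or more above the bed, within 6 degrees of level, slower than 20 mm/s, off the gauge; the rosette lies flat on it; the pointer is within 6 mm of the red clip; loose bystanders are within 30 mm of their start (all of step 2 and y of pointer in the frame of red_clip between -0.006 and 0.006 m and distance of each of slip_jar, glaze_jar, scraper, wood_rib from where it was at the start of the episode below 0.03 m); the arm keeps its last pose, push and grip.
It fails at once if a loose bystander is moved by more than 30 mm (distance of any of slip_jar, glaze_jar, scraper, wood_rib from where it was at the start of the episode above 0.03 m).
It fails at once if the tile is tipped by more than 17 degrees (angle between tile's own z axis and vertical above 0.3 rad).
It fails at once if the rosette has fallen off the tile (z of rosette in the frame of tile below 0.01 m).
It also fails if it takes over 51 s, if anything falls off the work surface, if the arm or the gripper's body presses on something with over 40 N, if the wrist force passes 120 N, or if a joint passes its speed limit or range.

## Working session

There is one attempt and no reset: what is moved stays moved. The work goes in short steps, Python scripts to look and compute and a shell command to move; the robot and the scene stay as the last step left them, time stands still between calls to the robot, and variables do not carry over. Pictures are saved under pics/ and viewed, at most 10 in all, crops included, and the job is handed in when it is done.

```bash
mkdir -p pics; cat > h.py <<'E'
import numpy as np, cv2
from workcell import *
def pose(cam):
    m=camera_model(cam); K=np.array(m["camera_matrix"],float)
    if "rvec" in m:
        R=cv2.Rodrigues(np.array(m["rvec"],float))[0]; t=np.array(m["tvec"],float).ravel()
    else:
        s=read_state(); T=np.eye(4); T[:3,:3]=s["tcp_rot"]; T[:3,3]=s["position"]
        W=np.linalg.inv(T@np.array(m["T_tool_cam"])); R=W[:3,:3]; t=W[:3,3]
    return K,m["k1"],R,t
def onplane(P,rc,z):
    K,k,R,t=P; x=(rc[1]-K[0,2])/K[0,0]; y=(rc[0]-K[1,2])/K[1,1]
    rd=np.hypot(x,y); r=rd
    for _ in range(20): r=rd/(1+k*r*r)
    f=r/rd if rd else 1
    d=R.T@np.array([x*f,y*f,1]); c=-R.T@t
    return c+d*(z-c[2])/d[2]
def proj(P,X):
    K,k,R,t=P; c=R@np.array(X,float)+t; a=c[:2]/c[2]; a=a*(1+k*(a@a))
    return np.array([K[1,1]*a[1]+K[1,2],K[0,0]*a[0]+K[0,2]])
E
python3 - <<'E'
from h import *
Z=dict(tile=55,red_clip=18,jaw_tab=70,pointer=21,rosette=64,gauge=20,jaw=50,slip_jar=35,glaze_jar=40,scraper=5,wood_rib=8)
print(tcp_to_grasp, {k:v for k,v in read_state().items() if k in("position","tcp_rot","width")})
for c in("scene","side"):
    P=pose(c); im=capture(c); cv2.imwrite(f"pics/{c}0.png",im[:,:,::-1])
    print(c,"campos",(-P[2].T@P[3]).round())
    for l,z in Z.items():
        for d in recognise(c,l)[:2]:
            print(l,round(d["conf"],2),np.round(d["point"],1),onplane(P,d["point"],z).round(1))
E
```

```text
18.700000000000003 {'position': array([230.90381563, 471.03065831, 230.67328688]), 'tcp_rot': array([[-8.97908691e-01,  4.40181282e-01, -6.49642865e-04],
       [ 4.40181761e-01,  8.97907753e-01, -1.29766636e-03],
       [ 1.21109230e-05, -1.45114685e-03, -9.99998947e-01]]), 'width': 85.60891739277142}
scene campos [1237.   67.  911.]
tile 0.57 [242.  304.3] [528.4 -13.7  55. ]
jaw_tab 0.64 [249.9 254.7] [ 572.4 -117.5   70. ]
pointer 0.6 [244.  260.6] [ 515.1 -117.5   21. ]
rosette 0.64 [232.7 310.2] [507.6  -2.2  64. ]
gauge 0.77 [256.5 260.9] [ 550.8 -111.3   20. ]
jaw 0.61 [246.5 258.8] [ 546.1 -114.3   50. ]
slip_jar 0.71 [341.  279.4] [769.1 -39.8  35. ]
glaze_jar 0.96 [338.3 406.5] [745.5 210.4  40. ]
scraper 0.78 [179.7 194.6] [ 297.2 -331.1    5. ]
scraper 0.41 [247.4 256.1] [ 513.3 -129.7    5. ]
wood_rib 0.95 [212.1 469.1] [355.8 386.8   8. ]
side campos [ 131. -947.  713.]
tile 0.67 [255.2 312.5] [512.3 -16.7  55. ]
red_clip 0.44 [294.6 345.6] [ 539.9 -130.9   18. ]
jaw_tab 0.62 [287.6 342. ] [ 512.6 -168.6   70. ]
pointer 0.86 [286.5 340.8] [ 540.9 -104.8   21. ]
rosette 0.32 [284.9 340.5] [ 517.2 -152.    64. ]
gauge 0.61 [247.1 310.9] [542.5  66.8  20. ]
gauge 0.58 [299.1 345.3] [ 531.6 -146.8   20. ]
jaw 0.84 [282.2 341.9] [ 532.2 -127.4   50. ]
slip_jar 0.88 [244.5 413.8] [760.3 -39.2  35. ]
glaze_jar 0.83 [198.9 359.2] [742.3 210.7  40. ]
scraper 0.81 [401.7 265.2] [ 295.6 -330.9    5. ]
wood_rib 0.66 [213.  195.5] [328.2 365.4   8. ]
```

View pics/scene0.png

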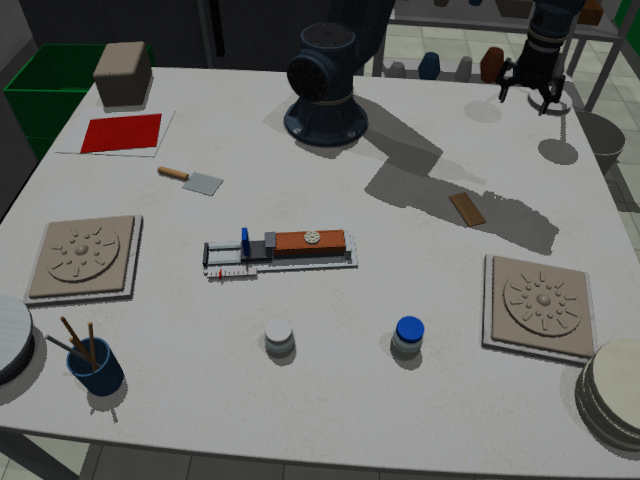

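View pics/side0.png

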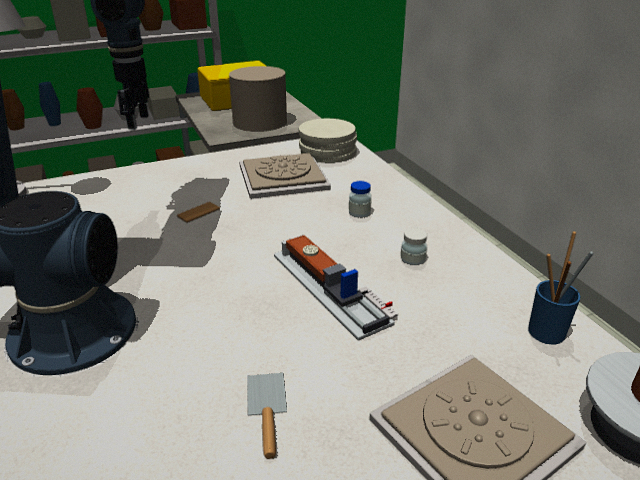

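The scene camera shows the gauge in mid-table, nearly axis-aligned: blue tab at (241,245), red clip at (274,221), rosette at (237,312). The scale faces world +x and the jaw faces world −y. In the side view the tab is at (283,349) and the clip at (303,389). I'll bring the wrist camera over the gauge for precision.

```bash
python3 -c "
from workcell import *; m=camera_model('wrist');print(m['T_tool_cam'],m['camera_matrix'],m['k1'])"
python3 -m pendant '[[0.1,-0.1,0.15,0,0,0.1,1],[0.2,-0.22,0.3,0,0,0.2,1],[0.3,-0.34,0.3,0,0,0.3,1],[0.4,-0.46,0.3,0,0,0.435,1],[0.45,-0.58,0.3,0,0,0.435,1],[0.5,-0.7,0.3,0,0,0.435,1],[0.55,-0.82,0.3,0,0,0.435,1],[0.58,-0.94,0.3,0,0,0.435,1],[0.58,-1,0.3,0,0,0.435,1],[0.58,-1,0.3,0,0,0.435,1]]'
```

```text
[[ 9.51459444e-04 -9.59754896e-01 -2.80837380e-01  7.10931070e+01]
 [ 9.99999541e-01  9.43996294e-04  1.61851469e-04 -1.94449705e+00]
 [ 1.09771705e-04 -2.80837405e-01  9.59755354e-01 -1.41831528e+02]
 [ 0.00000000e+00  0.00000000e+00  0.00000000e+00  1.00000000e+00]] [[402.41538969   0.         324.30154138]
 [  0.         402.41538969 239.46208268]
 [  0.           0.           1.        ]] 0.02403860355912443
time_s: 2.45
position: [519.5, -24.3, 381.3]
tcp_rot: [[-1.0, 0.0, 0.0], [0.0, 1.0, 0.0], [-0.0, 0.0, -1.0]]
contact_force: [1.7, 0.5, 0.4]
width: 85.5
gripper_force: 0.0
```

```bash
python3 - <<'E'
from h import *
P=pose("wrist"); im=capture("wrist"); cv2.imwrite("pics/w0.png",im[:,:,::-1])
Z=dict(tile=55,red_clip=18,jaw_tab=87,pointer=21,rosette=64)
for l,z in Z.items():
    for d in cut_out("wrist",l)[:2]:
        m=d["pixels"].astype(np.uint8); r=cv2.minAreaRect(cv2.findNonZero(m))
        b=cv2.boxPoints(r)
        print(l,round(d["conf"],2),np.round(d["point"],1),onplane(P,d["point"],z).round(1),m.sum(),[onplane(P,(q[1],q[0]),z)[:2].round(1).tolist() for q in b])
E
```

```text
tile 0.93 [181.  335.9] [513.8 -12.7  55. ] 5126 [[503.1, -86.2], [479.7, 69.0], [530.5, 80.0], [555.5, -80.0]]
red_clip 0.56 [252.4 196.2] [ 613.3 -194.8   18. ] 75 [[597.4, -202.1], [594.2, -194.2], [615.0, -188.1], [618.3, -196.1]]
jaw_tab 0.65 [199.7 243.5] [ 529.9 -114.7   87. ] 3064 [[511.8, -155.8], [493.2, -80.6], [552.4, -67.7], [572.4, -145.8]]
pointer 0.98 [194.6 242.1] [ 535.9 -129.5   21. ] 2850 [[518.3, -171.3], [507.0, -85.6], [579.4, -78.5], [591.5, -167.8]]
rosette 0.61 [185.9 350.5] [518.1   3.8  64. ] 744 [[499.0, -15.2], [499.0, 17.5], [532.1, 18.5], [532.1, -15.0]]
```

View pics/w0.png

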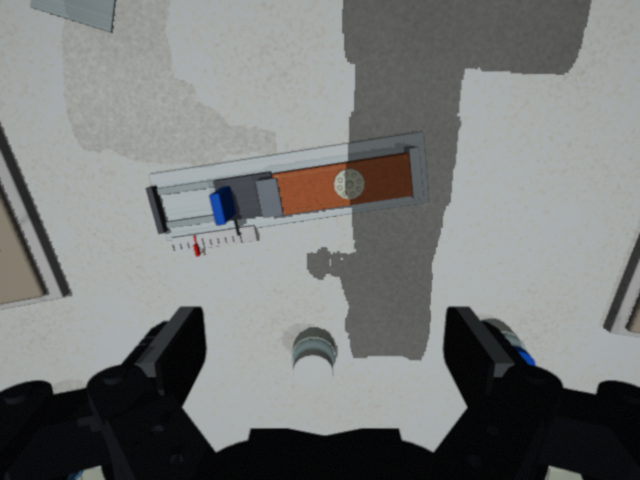

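The wrist view shows the gauge yawed about +8°, tile (345,185), tab (221,206), pointer tip (239,237), clip (196,247). I'll magnify it to pick exact points.

```bash
python3 - <<'E'
import cv2
im=cv2.imread("pics/w0.png")[125:265,140:300]
cv2.imwrite("pics/w0a.png",cv2.resize(im,None,fx=4,fy=4,interpolation=cv2.INTER_CUBIC))
E
python3 - <<'E'
from h import *
P=pose("wrist"); im=cv2.imread("pics/w0.png"); hsv=cv2.cvtColor(im,cv2.COLOR_BGR2HSV).astype(int)
H,S,V=hsv[...,0],hsv[...,1],hsv[...,2]
def line(pts): return np.array(pts)
# tile mask
m=((H<14)&(S>140)&(V>40)); m[:, :250]=0; m[:,430:]=0; m[:130]=0; m[230:]=0
c=np.argwhere(m); print("tile n",len(c))
# per column edges
up=[];lo=[]
for col in range(290,408):
    r=np.flatnonzero(m[:,col])
    if len(r)>5: up.append(onplane(P,(r[0]-.5,col),55)[:2]); lo.append(onplane(P,(r[-1]+.5,col),55)[:2])
for e in(up,lo):
    e=np.array(e); p=np.polyfit(e[:,1],e[:,0],1); res=np.std(e[:,0]-np.polyval(p,e[:,1])); print("x=",p.round(4),"yaw",np.degrees(np.arctan(-p[0])).round(2),res.round(2))
for nm,mm,z in(("blue",(H>100)&(H<130)&(S>120)&(V>40),87),("red",((H<6)|(H>174))&(S>150),18)):
    mm=mm.copy(); mm[:, :150]=0; mm[:,250:]=0; mm[:150]=0; mm[262:]=0
    print(nm,mm.sum(),[onplane(P,q,z)[:2].round(1).tolist() for q in [np.argwhere(mm).mean(0)]],np.argwhere(mm).mean(0),np.argwhere(mm).min(0),np.argwhere(mm).max(0))
E
```

```text
tile n 4709
x= [-1.546000e-01  4.916367e+02] yaw 8.79 0.35
x= [-1.59300e-01  5.41063e+02] yaw 9.05 0.37
blue 710 [[535.0, -135.5]] [204.91267606 222.40985915] [186 210] [224 235]
red 39 [[608.1, -191.8]] [249.20512821 196.15384615] [244 194] [255 198]
```

View pics/w0a.png

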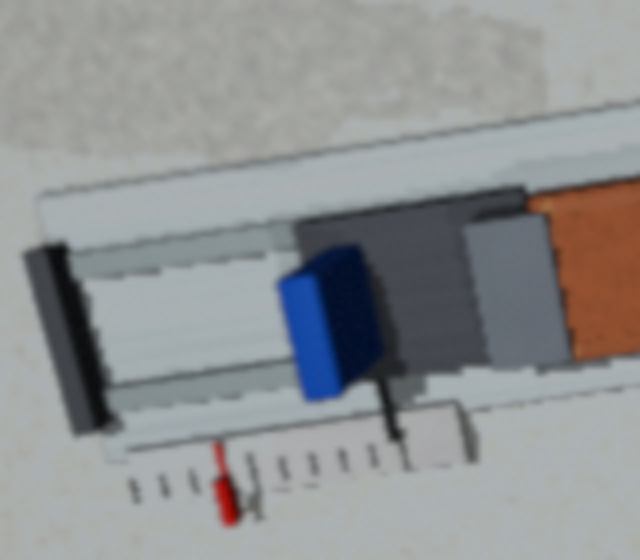

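The crop shows the tab's top face centred at about (309,335), the pointer tip at (397,437) and the clip at (226,500), with ticks 30 px apart.

```bash
python3 - <<'E'
from h import *
P=pose("wrist"); a=np.radians(8.9); ex=np.array([np.cos(a),np.sin(a)]); ey=np.array([-np.sin(a),np.cos(a)])
# origin: centreline + fence/tile end
f=lambda u,v,z:onplane(P,(125+v/4,140+u/4),z)
def g(w): return np.array([w[:2]@ex,w[:2]@ey]).round(1)
c0=np.array([516.35,0]); print("centre ex",(c0@ex).round(1))
im=cv2.imread("pics/w0.png"); hsv=cv2.cvtColor(im,cv2.COLOR_BGR2HSV).astype(int)
for r in(165,175,185): 
    row=hsv[r]; m=np.flatnonzero((row[:,0]<14)&(row[:,1]>140)); m=m[(m>300)&(m<430)]; print("tile end",g(onplane(P,(r,m.max()+.5),55)))
for n,u,v,z in(("lip R up",548,212,64),("lip R lo",568,360,64),("tab",309,335,87),("tip",397,437,21),("clipthick",226,500,16),("clipthick22",226,500,22),("clip thin top",218,443,16),("thin bot",224,478,16),("tick top",253,455,16),("tick bot",257,515,16),("plate end bot",110,460,10),("plate end top",40,197,10)):
    w=f(u,v,z); print(n,w.round(1),g(w))
E
```

```text
centre ex 510.1
tile end [500.   -4.4]
tile end [511.6  -4.3]
tile end [523.3  -4.2]
lip R up [508.4 -77.3  64. ] [ 490.3 -155. ]
lip R lo [551.4 -72.9  64. ] [ 533.5 -157.3]
tab [ 539.3 -141.5   87. ] [ 510.9 -223.2]
tip [ 586.8 -133.5   21. ] [ 559.1 -222.6]
clipthick [ 609.8 -192.1   16. ] [ 572.8 -284.1]
clipthick22 [ 607.9 -190.1   22. ] [ 571.2 -281.8]
clip thin top [ 590.3 -192.9   16. ] [ 553.3 -281.9]
thin bot [ 602.2 -192.1   16. ] [ 565.3 -282.9]
tick top [ 594.3 -181.9   16. ] [ 559.  -271.7]
tick bot [ 615.  -182.3   16. ] [ 579.4 -275.3]
plate end bot [ 597.9 -231.    10. ] [ 554.9 -320.7]
plate end top [ 511.4 -243.5   10. ] [ 467.6 -319.7]
```

```bash
python3 -m pendant '[[0.036,-0.1,-0.1,0,0,0.148,-0.2],[0.036,-0.227,-0.2,0,0,0.148,-0.2],[0.036,-0.227,-0.3,0,0,0.148,-0.2],[0.036,-0.227,-0.4,0,0,0.148,-0.2],[0.036,-0.227,-0.49,0,0,0.148,-0.2],[0.036,-0.227,-0.49,0,0,0.148,-0.2],[0.036,-0.227,-0.49,0,0,0.148,-0.2]]' 20
python3 - <<'E'
from h import *
print(read_state()["position"])
P=pose("wrist"); im=capture("wrist"); cv2.imwrite("pics/w1.png",im[:,:,::-1])
for n,z in(("jaw_tab",87),("red_clip",20)):
    for d in recognise("wrist",n)[:1]: print(n,d["conf"],np.round(d["point"]),onplane(P,d["point"],z).round(1))
E
```

```text
time_s: 3.62
position: [538.2, -135.0, 138.1]
tcp_rot: [[-0.988, -0.156, 0.002], [-0.156, 0.988, -0.001], [-0.002, -0.001, -1.0]]
contact_force: [0.8, 0.4, -0.2]
width: 34.3
gripper_force: 0.0
[ 538.24153435 -134.95239694  138.07507639]
jaw_tab 0.73 [244. 355.] [ 522.7 -123.7   87. ]
red_clip 0.78 [313. 231.] [ 606.6 -192.7   20. ]
```

View pics/w1.png

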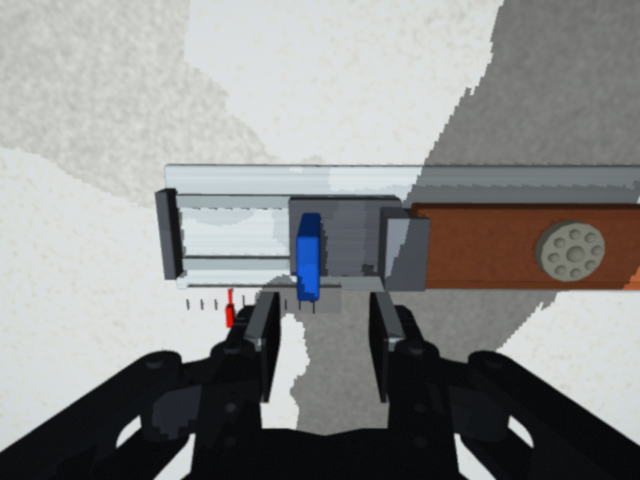

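Wrist view: the yaw matches. The tab's top face is at (269,308) and the clip at (315,230).

```bash
python3 - <<'E'
from h import *
s=read_state(); print(s["position"].round(1))
P=pose("wrist"); a=np.radians(8.9); ex=np.array([np.cos(a),np.sin(a)]); ey=np.array([-np.sin(a),np.cos(a)])
im=cv2.imread("pics/w1.png"); h=cv2.cvtColor(im,cv2.COLOR_BGR2HSV)
for r in(250,270,290): print(r,h[r,292:324:2,2])
for n,r,c,z in(("tab",269,308,87),("tabL",269,297.5,87),("tabR",269,318.5,87),("clip",315,230,16),("clip",315,230,22),("tick1",303,188,16),("tickR",308,313.5,16),("lip R",250,428,64)):
    w=onplane(P,(r,c),z); print(n,w.round(1),(w[:2]@ex).round(1),(w[:2]@ey).round(1))
print(s["position"][:2]@ex,s["position"][:2]@ey)
E
```

```text
[ 538.5 -135.6  138.3]
250 [ 93  93 125 179 194 193 193 192 191 190 190 189 169 123  59  56]
270 [ 97  96 122 187 208 209 209 209 208 208 207 207 187 137  59  53]
290 [120 118 101 101 112 114 162 205 205 206 205 205 186 138 113 119]
tab [ 540.3 -145.6   87. ] 511.2 -227.4
tabL [ 541.1 -150.9   87. ] 511.2 -232.8
tabR [ 539.4 -140.3   87. ] 511.2 -222.0
clip [ 611.1 -195.1   16. ] 573.6 -287.3
clip [ 607.8 -194.    22. ] 570.5 -285.7
tick1 [ 606.3 -225.6   16. ] 564.1 -316.7
tickR [ 596.2 -136.3   16. ] 568.0 -226.9
lip R [527.1 -80.2  64. ] 508.4 -160.7
511.0674033536619 -217.29901827170303
```

```bash
python3 -m pendant '[[0.003,-0.02,-0.03,0,0,0,-0.2],[0.003,-0.02,-0.06,0,0,0,-0.2],[0.003,-0.02,-0.06,0,0,0,-0.2],[0.003,-0.02,-0.06,0,0,0,-0.2]]'
```

```text
time_s: 4.28
position: [538.5, -145.8, 105.9]
tcp_rot: [[-0.988, -0.154, -0.001], [-0.154, 0.988, 0.0], [0.001, 0.0, -1.0]]
contact_force: [0.5, 0.2, 0.3]
width: 34.7
gripper_force: 0.0
```

```bash
python3 -m pendant '[[0.003,0,-0.05,0,0,0,-0.2],[0.003,0,-0.1,0,0,0,-0.2],[0.003,0,-0.1,0,0,0,-0.2],[0.003,0,-0.1,0,0,0,-0.6],[0.003,0,-0.1,0,0,0,-1],[0.003,0,-0.1,0,0,0,-1],[0.003,0,-0.1,0,0,0,-1]]' 40
```

```text
time_s: 5.15
position: [540.7, -145.7, 57.3]
tcp_rot: [[-0.988, -0.154, 0.002], [-0.154, 0.988, -0.0], [-0.002, -0.0, -1.0]]
contact_force: [-1.0, 3.5, 5.9]
width: 11.2
gripper_force: 40.2
```

```bash
python3 -m pendant '[[0.003,-0.02,0,0,0,0,-1],[0.006,-0.04,0,0,0,0,-1],[0.009,-0.06,0,0,0,0,-1],[0.013,-0.08,0,0,0,0,-1],[0.016,-0.1,0,0,0,0,-1],[0.018,-0.115,0,0,0,0,-1],[0.018,-0.115,0,0,0,0,-1],[0.018,-0.115,0,0,0,0,-1]]'
python3 - <<'E'
from h import *
s=read_state(); a=np.radians(8.9); ey=np.array([-np.sin(a),np.cos(a)]); ex=np.array([np.cos(a),np.sin(a)]); print(s["position"][:2]@ex,s["position"][:2]@ey)
P=pose("wrist"); im=capture("wrist"); cv2.imwrite("pics/w2.png",im[:,:,::-1])
cv2.imwrite("pics/w2a.png",cv2.resize(im[150:450,120:440,::-1],None,fx=2,fy=2,interpolation=cv2.INTER_CUBIC))
E
```

```text
time_s: 6.15
position: [549.6, -203.8, 57.3]
tcp_rot: [[-0.988, -0.154, 0.002], [-0.154, 0.988, -0.001], [-0.001, -0.001, -1.0]]
contact_force: [-1.4, 0.0, 6.7]
width: 11.5
gripper_force: 40.1
511.47534213862303 -286.391409918285
```

View pics/w2a.png

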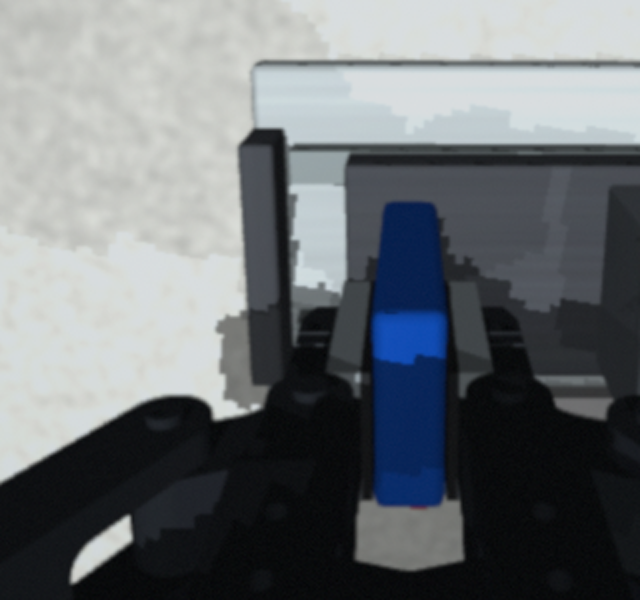

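The red clip peeks out just behind the tab, about in line with its centre. I'll release, rise and verify.

```bash
python3 -m pendant '[[0,0,0,0,0,0,-0.6],[0,0,0,0,0,0,-0.3],[0,0,0,0,0,0,-0.3],[0,0,0.06,0,0,0,-0.3],[0,0,0.16,0,0,0,-0.3],[0,0,0.26,0,0,0,-0.3],[0,0,0.26,0,0,0,-0.3],[0,0,0.26,0,0,0,-0.3]]'
python3 - <<'E'
from h import *
s=read_state(); print(s["position"])
P=pose("wrist"); im=capture("wrist"); cv2.imwrite("pics/w3.png",im[:,:,::-1])
for n in("pointer","red_clip"):
    for d in recognise("wrist",n)[:1]: print(n,d["conf"],np.round(d["point"]))
cv2.imwrite("pics/w3a.png",cv2.resize(im[160:360,220:420,::-1],None,fx=3,fy=3,interpolation=cv2.INTER_CUBIC))
E
```

```text
time_s: 7.2
position: [548.9, -203.2, 185.6]
tcp_rot: [[-0.988, -0.154, -0.0], [-0.154, 0.988, -0.0], [0.0, 0.0, -1.0]]
contact_force: [0.1, 0.1, -1.3]
width: 30.1
gripper_force: 0.0
[ 548.92215838 -203.17347591  185.63918925]
pointer 0.72 [221. 357.]
```

View pics/w3a.png

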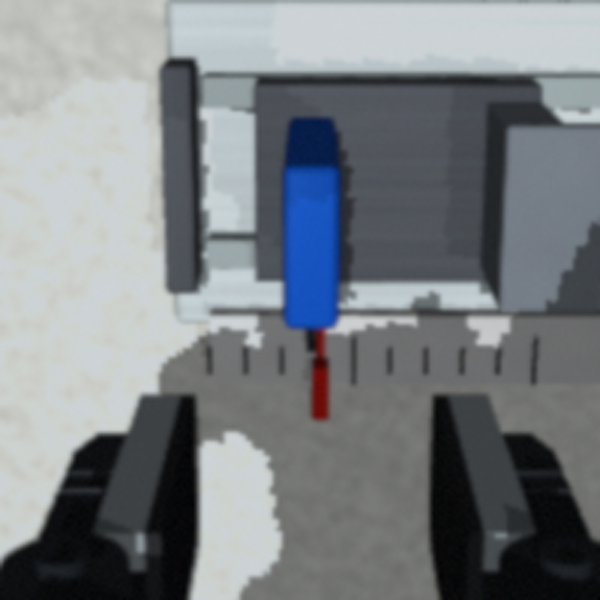

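The pointer (black, x≈312) stands next to the clip (red, x≈320) with ticks 36 px per 10 mm, so it has overshot by about 2 mm, inside the 5 mm band. I'll check this numerically and measure the tile grasp from the same view.

```bash
python3 - <<'E'
from h import *
im=cv2.imread("pics/w3.png")
for r in(270,272,274,277,282,290,296): print(r,[tuple(p) for p in im[r,318:332].tolist()])
P=pose("wrist"); a=np.radians(8.9); ex=np.array([np.cos(a),np.sin(a)]); ey=np.array([-np.sin(a),np.cos(a)])
for n,r,c,z in(("tip",273,323.5,21),("clip line",274,326,17),("clip",290,326.5,20)):
    w=onplane(P,(r,c),z);print(n,w.round(1),w[:2]@ex,w[:2]@ey)
E
```

```text
270 [(118, 107, 102), (118, 106, 101), (113, 99, 95), (95, 80, 76), (71, 51, 44), (60, 33, 26), (61, 34, 39), (60, 32, 65), (58, 31, 92), (74, 57, 112), (121, 110, 138), (167, 159, 162), (181, 174, 172), (183, 179, 177)]
272 [(113, 113, 111), (112, 112, 110), (106, 105, 104), (85, 84, 83), (50, 49, 48), (28, 28, 28), (27, 26, 40), (23, 22, 70), (19, 21, 100), (43, 44, 109), (81, 81, 111), (109, 108, 113), (116, 114, 114), (116, 114, 114)]
274 [(113, 113, 112), (113, 113, 112), (111, 110, 109), (95, 94, 94), (58, 56, 55), (27, 26, 26), (17, 16, 34), (13, 15, 69), (17, 20, 101), (44, 45, 110), (81, 81, 112), (108, 107, 113), (114, 113, 113), (114, 113, 113)]
277 [(113, 113, 112), (113, 113, 112), (113, 112, 111), (107, 105, 104), (90, 89, 88), (77, 75, 76), (65, 64, 74), (41, 42, 82), (23, 25, 100), (43, 43, 106), (80, 81, 111), (107, 107, 113), (113, 113, 113), (113, 113, 112)]
282 [(113, 114, 113), (113, 113, 112), (113, 112, 110), (106, 105, 105), (95, 94, 95), (78, 77, 87), (40, 41, 78), (7, 9, 76), (5, 7, 77), (7, 9, 77), (25, 26, 78), (67, 66, 86), (104, 103, 105), (113, 113, 111)]
290 [(113, 117, 115), (113, 116, 115), (112, 115, 114), (111, 114, 113), (103, 105, 109), (76, 78, 100), (36, 39, 103), (10, 12, 107), (10, 14, 109), (11, 14, 108), (27, 30, 106), (66, 69, 104), (102, 105, 111), (112, 115, 114)]
296 [(115, 118, 116), (113, 116, 114), (111, 115, 114), (109, 112, 112), (104, 106, 110), (79, 81, 102), (38, 40, 103), (9, 13, 107), (9, 12, 108), (8, 12, 107), (26, 29, 105), (66, 68, 102), (102, 104, 110), (110, 113, 112)]
tip [ 593.2 -198.1   21. ] 555.4087849550115 -287.5285906608725
clip line [ 595.3 -195.7   17. ] 557.815596758365 -285.4793122194832
clip [ 607.9 -193.3   20. ] 570.7139979911419 -285.06297598396236
```

```bash
python3 -m pendant '[[-0.01,0.05,0,0,0,-0.15,1],[-0.02,0.12,0,0,0,-0.3,1],[-0.03,0.2,0,0,0,-0.45,1],[-0.04,0.27,0,0,0,-0.6,1],[-0.05,0.34,0,0,0,-0.75,1],[-0.062,0.393,0,0,0,-0.9,1],[-0.062,0.393,0,0,0,-1,1],[-0.062,0.393,0,0,0,-1,1]]' && python3 -m pendant '[[0,0,0,0,0,-0.15,1],[0,0,0,0,0,-0.3,1],[0,0,0,0,0,-0.45,1],[0,0,0,0,0,-0.5,1],[0,0,0,0,0,-0.5,1],[0,0,0,0,0,-0.5,1]]'
python3 - <<'E'
from h import *
s=read_state(); print(s["position"],s["qpos"].round(1),tcp_to_grasp)
P=pose("wrist"); im=capture("wrist"); cv2.imwrite("pics/w4.png",im[:,:,::-1])
for n,z in(("tile",55),("rosette",64)):
    for d in cut_out("wrist",n)[:1]:
        m=d["pixels"]; print(n,d["conf"],np.round(d["point"]),onplane(P,d["point"],z).round(1))
E
```

```text
time_s: 8.35
position: [517.6, -6.4, 185.2]
tcp_rot: [[-0.629, 0.778, -0.002], [0.778, 0.629, -0.0], [0.001, -0.001, -1.0]]
contact_force: [0.1, 0.7, -1.0]
width: 85.7
gripper_force: 0.0
time_s: 9.1
position: [518.0, -7.0, 185.8]
tcp_rot: [[-0.156, 0.988, -0.001], [0.988, 0.156, -0.0], [0.0, -0.001, -1.0]]
contact_force: [-0.4, -0.2, 0.2]
width: 85.2
gripper_force: 0.0
[518.00601361  -6.99087463 185.80529163] [-0.8 14.1 -6.9 69.  -0.  80.2] 18.700000000000003
tile 0.94 [189. 333.] [518.8  19.4  55. ]
rosette 0.58 [215. 323.] [514.5   2.1  64. ]
```

View pics/w4.png

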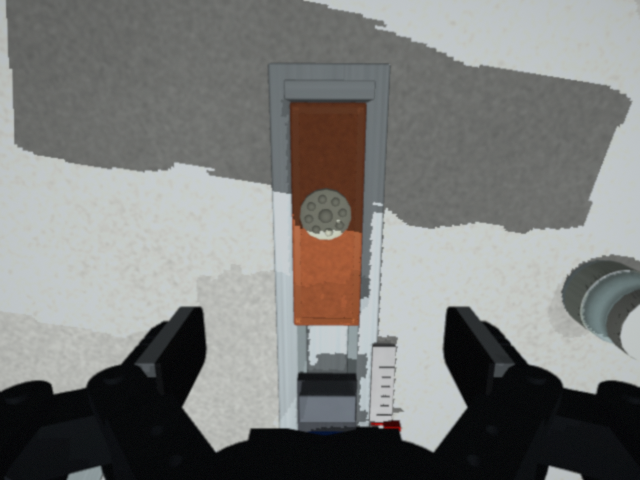

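The wrist view shows the whole tile free: far end at row 102 (cols 291–366), jaw end at row 325 (cols 295–360), rosette at (215,325), lip clear.

```bash
python3 - <<'E'
from h import *
P=pose("wrist"); s=read_state()["position"]; a=np.radians(8.9); ex=np.array([np.cos(a),np.sin(a)]); ey=np.array([-np.sin(a),np.cos(a)])
q=np.array([onplane(P,p,55)[:2] for p in((102,291),(102,366),(325,360),(325,295))]); print(q.round(1),[np.linalg.norm(q[i]-q[i-1]).round(1) for i in range(4)])
c=q.mean(0);print("centre",c, "off ex,ey",(s[:2]-c)@ex,(s[:2]-c)@ey, "shift",c-s[:2])
d=(q[0]+q[1]-q[2]-q[3]);print("yaw",np.degrees(np.arctan2(-d[0],d[1])))
E
```

```text
[[483.5  70.2]
 [530.9  77.7]
 [555.8 -79.1]
 [507.5 -86.8]] [np.float64(158.8), np.float64(48.0), np.float64(158.8), np.float64(48.9)]
centre [519.42959266  -4.50721964] off ex,ey -1.6685230677813703 -2.1079034319861343 shift [1.32231927 2.34066184]
yaw 8.872242298029922
```

```bash
python3 -m pendant '[[0.003,0.005,-0.08,0,0,0,1],[0.003,0.005,-0.16,0,0,0,1],[0.003,0.005,-0.22,0,0,0,1],[0.003,0.005,-0.28,0,0,0,1],[0.003,0.005,-0.324,0,0,0,1],[0.003,0.005,-0.324,0,0,0,1],[0.003,0.005,-0.324,0,0,0,1]]' && python3 -m pendant '[[0,0,0,0,0,0,0.6],[0,0,0,0,0,0,0.4],[0,0,0,0,0,0,0.2],[0,0,0,0,0,0,0],[0,0,0,0,0,0,-0.1],[0,0,0,0,0,0,-0.1],[0,0,0,0,0,0,-0.1]]' 60
```

```text
time_s: 10.12
position: [520.2, -4.3, 24.9]
tcp_rot: [[-0.154, 0.988, 0.001], [0.988, 0.154, -0.0], [-0.0, 0.001, -1.0]]
contact_force: [-0.4, -0.1, 0.8]
width: 85.3
gripper_force: 0.0
time_s: 11.0
position: [519.8, -4.3, 24.7]
tcp_rot: [[-0.154, 0.988, 0.001], [0.988, 0.154, -0.0], [-0.0, 0.001, -1.0]]
contact_force: [-0.9, 0.5, 6.1]
width: 49.3
gripper_force: 62.4
```

```bash
python3 -m pendant '[[0,0,0.003,0,0,0,-0.1],[0,0,0.008,0,0,0,-0.1],[0,0,0.016,0,0,0,-0.1],[0,0,0.026,0,0,0,-0.1],[0,0,0.036,0,0,0,-0.1],[0,0,0.046,0,0,0,-0.1],[0,0,0.056,0,0,0,-0.1],[0,0,0.06,0,0,0,-0.1],[0,0,0.06,0,0,0,-0.1]]'
python3 - <<'E'
from h import *
P=pose("wrist"); im=capture("wrist"); cv2.imwrite("pics/w5.png",im[:,:,::-1])
s=capture("side"); cv2.imwrite("pics/side5.png",s[:,:,::-1])
a=cv2.resize(s[200:350,250:420,::-1],(510,450),interpolation=cv2.INTER_CUBIC); b=cv2.resize(im[:,:,::-1],(280,210)); c=np.zeros((450,790,3),np.uint8); c[:,:510]=a; c[:210,510:]=b; cv2.imwrite("pics/c5.png",c)
E
```

```text
time_s: 12.12
position: [519.7, -4.3, 54.2]
tcp_rot: [[-0.154, 0.988, 0.0], [0.988, 0.154, -0.0], [-0.0, 0.0, -1.0]]
contact_force: [0.2, 0.5, -3.8]
width: 49.0
gripper_force: 62.5
```

View pics/c5.png

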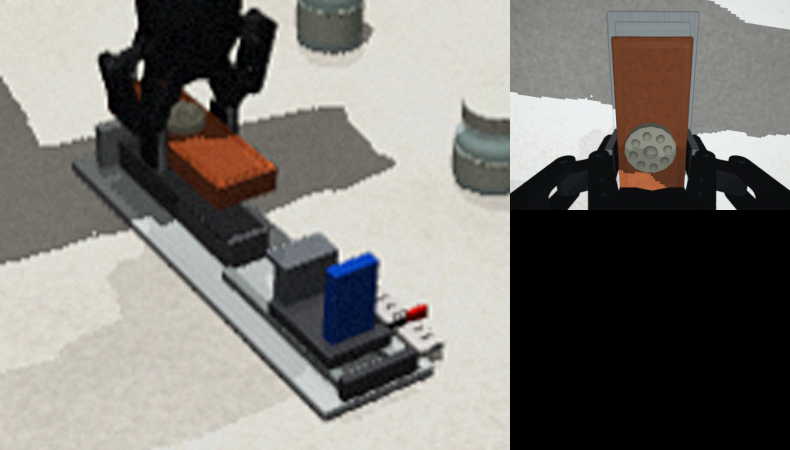

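The tile is off the bed and level with the rosette on it, and the pointer is at the clip. I'll lift the rest: another 85 mm, 115 mm in total.

```bash
python3 -m pendant '[[0,0,0.01,0,0,0,-0.1],[0,0,0.03,0,0,0,-0.1],[0,0,0.05,0,0,0,-0.1],[0,0,0.07,0,0,0,-0.1],[0,0,0.09,0,0,0,-0.1],[0,0,0.11,0,0,0,-0.1],[0,0,0.13,0,0,0,-0.1],[0,0,0.15,0,0,0,-0.1],[0,0,0.165,0,0,0,-0.1],[0,0,0.17,0,0,0,-0.1]]' && python3 -m pendant '[[0,0,0,0,0,0,-0.1],[0,0,0,0,0,0,-0.1],[0,0,0,0,0,0,-0.1],[0,0,0,0,0,0,-0.1],[0,0,0,0,0,0,-0.1],[0,0,0,0,0,0,-0.1],[0,0,0,0,0,0,-0.1],[0,0,0,0,0,0,-0.1],[0,0,0,0,0,0,-0.1],[0,0,0,0,0,0,-0.1]]'
python3 - <<'E'
from h import *
im=capture("wrist"); s=capture("side")
a=cv2.resize(s[170:350,230:430,::-1],(500,450),interpolation=cv2.INTER_CUBIC); b=cv2.resize(im[:,:,::-1],(280,210)); c=np.zeros((450,780,3),np.uint8); c[:,:500]=a; c[:210,500:]=b; cv2.imwrite("pics/c6.png",c)
E
```

```text
time_s: 13.48
position: [519.8, -4.3, 139.6]
tcp_rot: [[-0.154, 0.988, 0.0], [0.988, 0.154, 0.0], [-0.0, 0.0, -1.0]]
contact_force: [0.2, -0.4, -3.9]
width: 49.1
gripper_force: 62.6
time_s: 14.72
position: [519.6, -4.3, 139.1]
tcp_rot: [[-0.154, 0.988, -0.0], [0.988, 0.154, -0.0], [-0.0, -0.0, -1.0]]
contact_force: [-0.1, 0.1, -2.7]
width: 49.2
gripper_force: 62.6
```

View pics/c6.png

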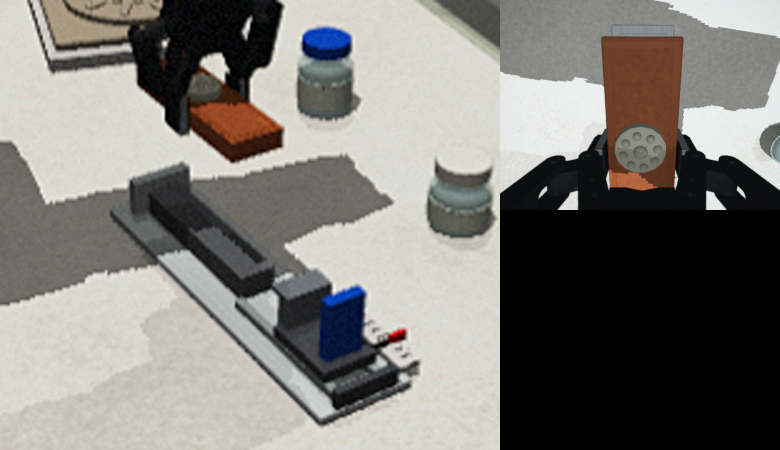

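The tile is held about 114 mm above the bed, level and still, with the rosette on it.

```bash
python3 -c "from workcell import hand_in; print(hand_in())"
```

```text
the job is handed in; nothing more can be done
None
```

I handed the job in with the jaw pulled out and let go about 2 mm past the red clip (5 mm allowed), and the tile held level and still about 114 mm above its bed with the rosette on it; the bystanders were not touched, and hand-in returned no verdict.

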